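# Move the samples on between scale, warmer and light box

## Robot

A 6-joint arm with a two-finger parallel gripper is mounted at the origin on the work surface. World frame = base frame: x ahead of the robot, y to its left, z up, the work surface at z = 0. Lengths are in m, angles in rad, forces in N, time in s.
With the tool pointing down it reaches from about 0.35 to 1 m from the base axis. Payload 7.1 kg.
Tool frame: the origin (TCP) lies between the finger pads; the fingertips stand 22 mm ahead of it and the grasp point (between the pads) lies 3 mm ahead of it; x points along the fingers, y is the direction in which the jaws open and shut, and the axes are right-handed (so a half turn about x gives the same grasp; the last joint's range is limited). The gripper opens to 85 mm and grips with 20 to 120 N. Pads are 22 mm wide; open, the fingers measure 114 mm over their backs; the gripper's body (76 mm by 85 mm) begins 54 mm behind the grasp point. The pads swing forward as they close: fully open they stand 13 mm farther back than shut.
Start: joints at [1.206, 0.423, 1.63, -0, 1.089, -0.019], TCP at [0.212, 0.588, 0.219] pointing down, gripper open.
Joint ranges: [-3, 3], [-0.9, 2.11], [0.09, 2.58], [-1.31, 4.45], [0.11, 2.69], [-2.54, 2.54]. Speed limits (rad/s): [2.39, 2.39, 3.01, 3.14, 3.14, 3.14].

## Interface

Orientations are given as a rotation vector (axis times angle).
In Python, from rig import manip gives the robot as it stands. The module is installed in compiled form; this text tells all that it offers. Calls block until the motion is done:
- manip.move_to(position, orientation): joint-space move of the TCP to a pose.
- manip.servo_line(position, orientation=None, rate=0.15): straight line of the TCP; orientation=None keeps the orientation; rate is the mean speed in m/s.
- manip.set_joints(angles): joint-space move.
- manip.command_gripper(opening, f_grip=None): finger opening in m; f_grip is the grip in N (None keeps the last); returns when the fingers have stopped.
- manip.hold(seconds).
- manip.solve_ik(position, orientation): joint angles nearest the present ones, or None.
- manip.camera(name): name is "scene" or "top"; returns a dict with "image" (420x560x3 uint8, red, green, blue), "fx", "fy", "cx", "cy" (pixels), "cam_to_world" (4x4, takes a point from camera to world coordinates). Camera axes: x right, y down, z forward; pixel columns grow to the right and rows downward; lengths in m; the calibration is good to about 2 mm. A picture is of the moment at which its call begins. There is no depth.
A pose or a line that the arm cannot do raises manip.IKError and nothing moves.
- manip.sign_off(): hands the job in, once; it reports no verdict.
Readings, each from a call of its own:
- manip.get_time(): time.
- manip.get_joint_positions(): joint angles.
- manip.get_joint_vel(): joint speeds.
- manip.get_tau(): joint torques, N m.
- manip.get_position(): TCP position.
- manip.get_ee_rot(): TCP orientation.
- manip.get_contact_force(): force on the tool from outside, world axes, zero at the start.
- manip.get_torque(): the same for the moment, N m.
- manip.get_width(): finger opening in m.
Only numpy, scipy, OpenCV 4.12 (cv2) and the standard library are available. Lean on these libraries where they do the work, as an engineer would, in place of code of your own. Each camera call takes 0.05 s, during which the arm holds its last target. There are 200 camera calls.

## Task

Each of the three sample containers stands on the wrong device: put the tall jar on the warming plate, the square tub on the light box and the wide low pot on the scale, each upright and in the middle of its device, alone on it. Use the empty wire rack to park a container on the way (never the bench) and leave it empty at the end; do not knock or push away the bottle, the bowl and the vial standing around.

Things in the scene. Friction and masses are not known exactly. Their poses are not given: they have to be found in the camera images.
- jar: The tall round jar: amber glass, 44 mm across and 66 mm tall, with a steel lid 46 mm across on it, 82 mm tall in all, about 0.16 kg. Stands upright; origin at the centre of its underside, z up. Starts on the scale, up to about 8 mm off its middle.
- tub: The square tub: grey plastic, 50 x 50 mm and 48 mm tall, with a white lid 53 x 53 mm and 8 mm thick on it, 56 mm tall in all, about 0.13 kg. Origin at the centre of its underside, z up, x and y square to its sides. Starts on the warming plate, up to about 8 mm off its middle, turned at any yaw.
- pot: The wide low pot: white plastic, round, 60 mm across and 34 mm tall, with a grey lid 62 mm across and 10 mm thick, 46 mm tall in all with the raised disc (44 mm across, 2 mm) on the lid, about 0.12 kg. Origin at the centre of its underside, z up. Starts on the light box, up to about 8 mm off its middle.
- scale: Fixed compact scale (the pan does not move): white housing 105 mm wide and 125 mm deep, 22 mm tall, with a dark display strip along one edge, and a flat round steel pan 86 mm across whose top is 32 mm above the bench. Origin on the bench right under the middle of the pan, z up; the display lies 58 mm to -x of it.
- warmer: Fixed warming plate: grey housing 105 mm wide and 125 mm deep, 24 mm tall, with a flat square black plate 88 x 88 mm whose top is 30 mm above the bench, and a small white knob (18 mm across, up to 36 mm above the bench). Origin on the bench right under the middle of the black plate, z up; the knob lies 58 mm to -x of it.
- lightbox: Fixed light box: aluminium housing 105 x 105 mm with a flat pale square panel 90 x 90 mm whose top is 26 mm above the bench; a small black switch on its -x side. Origin on the bench right under the middle of the panel, z up.
- rack: Fixed wire rack for parking, empty at the start: seven flat steel bars (7 mm wide, 15 mm apart) making a 100 x 100 mm surface 20 mm above the bench, on small feet. Origin on the bench right under its middle, z up.
- bottle: Bystander: small green medicine bottle with a paper label and white cap, 42 mm across, 95 mm tall, standing loose. Origin at the centre of its underside. To be left where it is.
- bowl: Bystander: small steel bowl, 100 mm across at the rim, 42 mm tall, loose and empty. Origin at the centre of its underside. To be left where it is.
- vial: Bystander: small glass vial with a black cap, 26 mm across, 45 mm tall, standing loose. Origin at the centre of its underside. To be left where it is.
There are look-alikes about, which are no part of the job. Leave any pink look-alike of the pot alone. Leave any green look-alike of the warmer alone.

How it is judged:
By the outcome, as a careful person would: the job done as asked, in the order asked, and still so for the second after the job is handed in, with the robot touching nothing.
It also fails if it takes over 112 s, if anything falls off the work surface, if the arm or the gripper's body presses on something with over 40 N, if the wrist force passes 120 N, or if a joint passes its speed limit or range.

## Working session

There is one attempt and no reset: what is moved stays moved. The work goes in short steps, each a Python script; the robot and the scene stay as the last script left them, time stands still between calls to the robot, and variables do not carry over. Pictures are saved under pics/ and viewed, about 12 in all and at most 16, crops included, and the job is handed in when it is done.

```bash
mkdir -p pics; cat > h.py <<'E'
from rig import manip
import numpy as np, cv2
def snap(name,fn,crop=None,scale=1):
    c=manip.camera(name); im=cv2.cvtColor(c["image"],cv2.COLOR_RGB2BGR)
    np.savez(f"pics/{fn}.npz",**c)
    if crop: im=im[crop[1]:crop[3],crop[0]:crop[2]]
    if scale!=1: im=cv2.resize(im,None,fx=scale,fy=scale,interpolation=cv2.INTER_CUBIC)
    cv2.imwrite(f"pics/{fn}.png",im); return c
def p2w(c,u,v,z):
    T=np.array(c["cam_to_world"]); d=T[:3,:3]@np.array([(u-c["cx"])/c["fx"],(v-c["cy"])/c["fy"],1])
    o=T[:3,3]; return o+d*(z-o[2])/d[2]
def w2p(c,p):
    T=np.array(c["cam_to_world"]); q=T[:3,:3].T@(np.array(p)-T[:3,3])
    return np.array([c["fx"]*q[0]/q[2]+c["cx"],c["fy"]*q[1]/q[2]+c["cy"]])
E
python3 - <<'E'
from h import *
for n in("top","scene"):
    c=snap(n,n+"0",scale=1.4)
    print(n,c["fx"],c["fy"],c["cx"],c["cy"],np.round(c["cam_to_world"],3).tolist())
print(manip.get_ee_rot(),manip.get_time())
E
```

```text
top 411.2003313366588 411.2003313366588 269.34364651783653 206.05309961554863 [[0.003, -0.994, 0.11, 0.377], [-1.0, -0.003, -0.007, -0.013], [0.007, -0.11, -0.994, 0.934], [0.0, 0.0, 0.0, 1.0]]
scene 541.0593499352999 541.0593499352999 282.8610249795448 216.43939755178565 [[0.861, 0.291, -0.417, 0.917], [0.508, -0.493, 0.706, -0.798], [-0.0, -0.82, -0.573, 0.665], [0.0, 0.0, 0.0, 1.0]]
[ 0.27030287  1.55398569 -0.2724369 ] 0.1
```

View pics/top0.png

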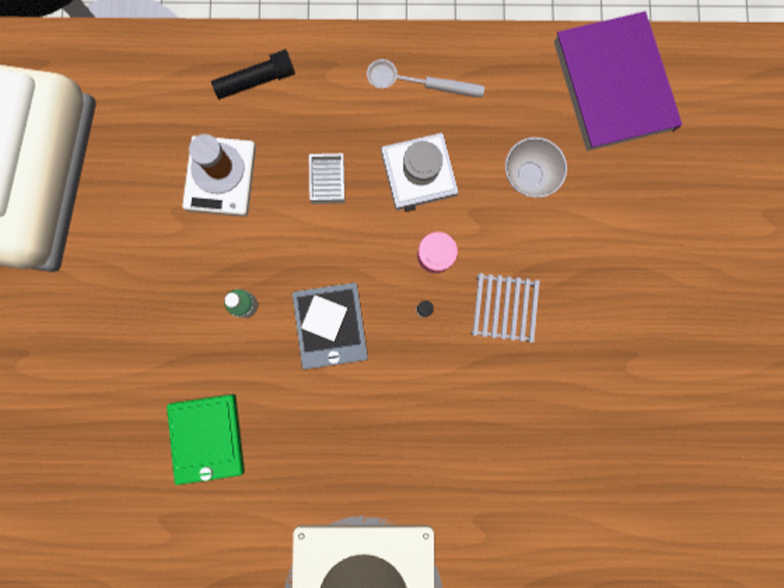

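View pics/scene0.png

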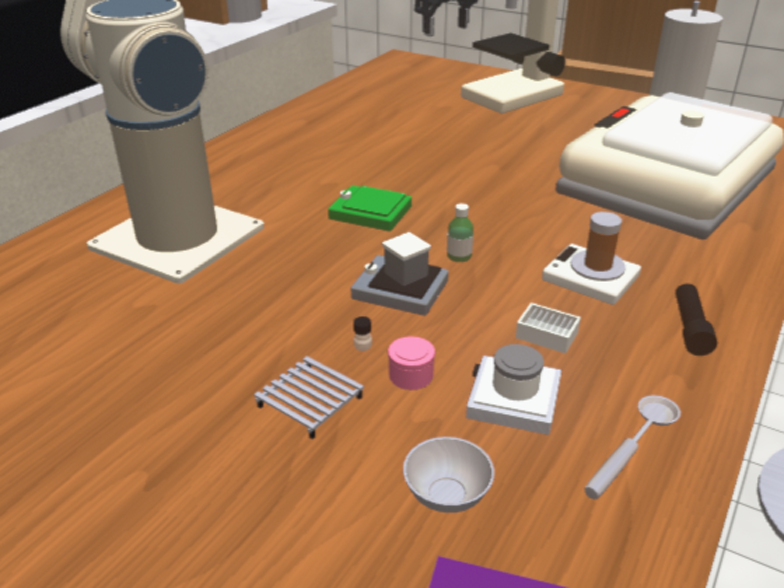

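The top view, scaled 1.4x, shows the jar on the scale (210,165), the tub on the warmer (328,320), the pot on the light box (422,165) and the rack at (507,308). The pink pot, green plate, bottle, vial and bowl stand around them. Next I zoom in to measure.

```bash
python3 - <<'E'
import numpy as np,cv2
c=np.load("pics/top0.npz"); im=cv2.cvtColor(c["image"],cv2.COLOR_RGB2BGR)
def crop(x,y,w,h,s):
    k=cv2.resize(im[y:y+h,x:x+w],None,fx=s,fy=s,interpolation=cv2.INTER_CUBIC)
    for i in range(0,w,10):
        cv2.line(k,(i*s,0),(i*s,6),(0,255,255),1); cv2.putText(k,str(x+i),(i*s,16),0,.33,(0,255,255),1)
    for i in range(0,h,10):
        cv2.line(k,(0,i*s),(6,i*s),(0,255,255),1); cv2.putText(k,str(y+i),(8,i*s+4),0,.33,(0,255,255),1)
    return k
s=6
a=np.vstack([np.hstack([crop(125,90,64,66,4*1),crop(202,198,64,66,4),crop(268,90,64,66,4)]),np.hstack([crop(332,190,64,66,4),crop(290,160,64,66,4),crop(355,90,64,66,4)])])
cv2.imwrite("pics/zoom.png",a); print(a.shape)
E
```

```text
(528, 768, 3)
```

View pics/zoom.png

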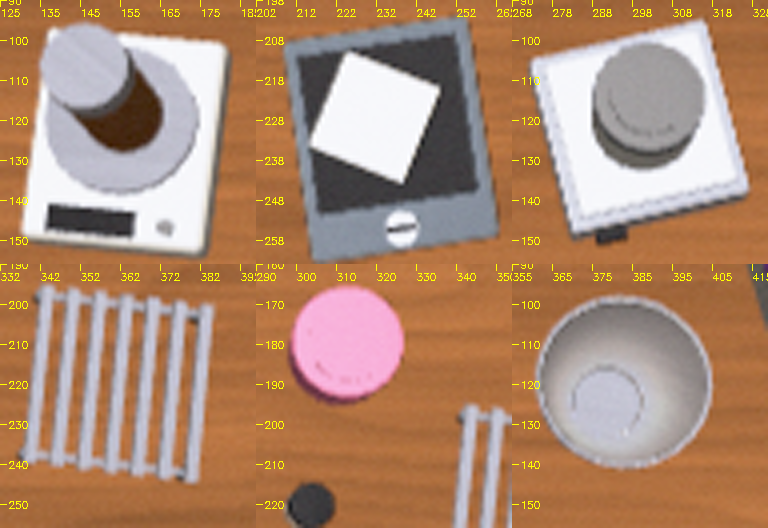

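Crop-panel readings: pan centre near (155.6,119.3) full-image px, black plate corners and lid corners clear, pot lid centre near (296,114), rack bars clear. I compute positions and overlay the models in both views to check.

```bash
cat > meas.py <<'E'
from h import *
c=dict(np.load("pics/top0.npz")); s=dict(np.load("pics/scene0.npz"))
def P(off,pts,z): return np.array([p2w(c,off[0]+x/4-.375,off[1]+y/4-.375,z) for x,y in pts])
def sq(name,W):
    m=W.mean(0); e=np.linalg.norm(np.roll(W,-1,0)-W,axis=1); d=[np.arctan2(*(np.roll(W,-1,0)-W)[i,1::-1])for i in range(4)]
    a=np.angle(np.mean(np.exp(4j*np.array(d))))/4
    print(name,m.round(4),"edges",e.round(4),"yaw",round(float(np.degrees(a)),1)); return m,a
O={}
O["scale"]=(P((125,90),[(122.5,117.5)],.032)[0],0)
O["warmer"]=sq("warmer",P((202-64,198),[(256-0+42+0,57),(455,33),(478,190),(320,213)],.030)+0)
O["tub"]=sq("tub",P((202-64,198),[(348,52),(440,90),(403,184),(309,147)],.086))
O["lightbox"]=sq("lbhousing",P((268-128,90),[(532,62),(706,22),(748,184),(578,228)],.024))
O["pot"]=(P((268-128,90),[(648.5,96.5)],.070)[0],0)
O["jar"]=(P((125,90),[(87,69)],.114)[0],0)
O["rack"]=sq("rack",P((332,190-66),[(43,288),(211,305),(192,482),(30,462)],.020))
O["pink"]=(P((290-64,160-66),[(348,343)],.046)[0],0)
O["vial"]=(P((290-64,160-66),[(310,505)],.045)[0],0)
O["bowl"]=(P((355-128,90-66),[(625,382)],.042)[0],0)
for k,(m,a) in O.items(): print(k,m.round(4), "r",np.hypot(m[0],m[1]).round(3))
shapes={"scale":[("c",.086,.032)],"warmer":[("s",.088,.030)],"lightbox":[("s",.090,.026),("s",.105,.0)],"rack":[("s",.1,.02)],
"jar":[("c",.046,.114),("c",.044,.032)],"tub":[("s",.053,.086),("s",.050,.030)],"pot":[("c",.062,.070),("c",.06,.026)]}
def draw(cam,k,sc):
    im=cv2.cvtColor(cam["image"],cv2.COLOR_RGB2BGR); im=cv2.resize(im,None,fx=k,fy=k,interpolation=cv2.INTER_CUBIC)
    for n,L in shapes.items():
        m,a=O[n]
        for t,d,z in L:
            th=np.linspace(0,2*np.pi,49) if t=="c" else np.pi/4+np.arange(5)*np.pi/2
            r=d/2 if t=="c" else d/np.sqrt(2)
            q=[(w2p(cam,(m[0]+r*np.cos(x+a),m[1]+r*np.sin(x+a),z))+.5)*k for x in th]
            cv2.polylines(im,[np.int32(np.array(q)*16)],False,(0,255,0) if z>.04 else (0,0,255),1,cv2.LINE_AA,4)
    return im
if __name__=="__main__":
    a=draw(c,3,1)[80*3:270*3,120*3:400*3][:600,:800]; cv2.imwrite("pics/ov_top.png",draw(c,2.8,1)[240:750,340:1120])
    cv2.imwrite("pics/ov_sc.png",draw(s,2.6,1)[340:830,430:1210])
E
python3 meas.py
```

```text
warmer [0.4268 0.0564 0.03  ] edges [0.0875 0.0874 0.0871 0.0866] yaw 8.8
tub [0.4261 0.0587 0.086 ] edges [0.0516 0.0519 0.0521 0.0528] yaw -21.5
lbhousing [ 0.6735 -0.089   0.024 ] edges [0.1028 0.098  0.1001 0.1005] yaw 14.3
rack [ 0.4478 -0.2255  0.02  ] edges [0.0947 0.0999 0.0904 0.0979] yaw -6.3
scale [0.6728 0.238  0.032 ] r 0.714
warmer [0.4268 0.0564 0.03  ] r 0.431
tub [0.4261 0.0587 0.086 ] r 0.43
lightbox [ 0.6735 -0.089   0.024 ] r 0.679
pot [ 0.6736 -0.0893  0.07  ] r 0.68
jar [0.6714 0.2342 0.114 ] r 0.711
rack [ 0.4478 -0.2255  0.02  ] r 0.501
pink [ 0.5337 -0.1144  0.046 ] r 0.546
vial [ 0.4448 -0.0931  0.045 ] r 0.454
bowl [ 0.6718 -0.2735  0.042 ] r 0.725
```

View pics/ov_top.png

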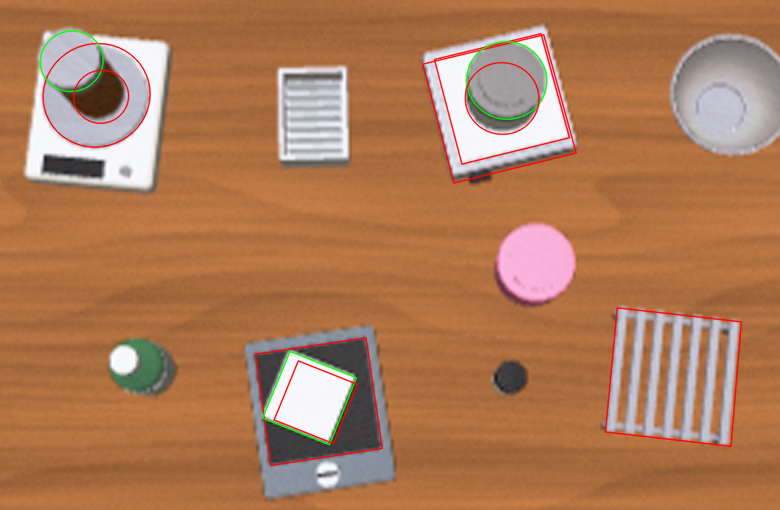

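View pics/ov_sc.png

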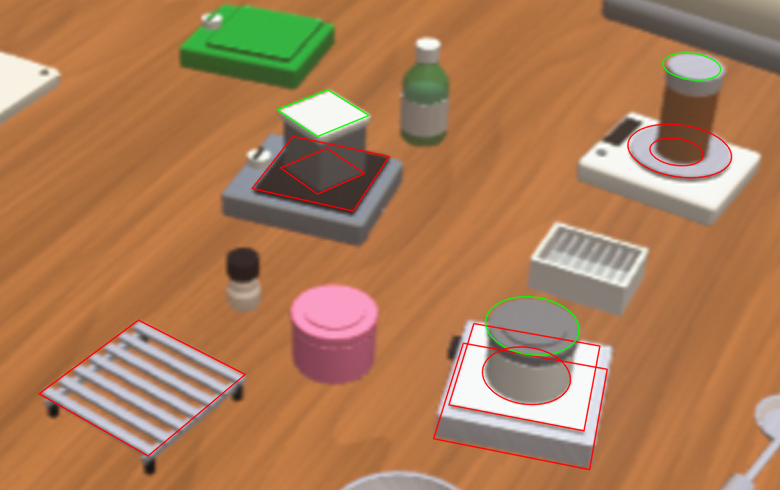

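The overlays agree with the images in both views, except the light box: its lower edge picks included the side face. I refit its panel from the white pixels, check IK and then start.

```bash
cat >> h.py <<'E'
from scipy.spatial.transform import Rotation as R
def ori(deg):
    t=np.radians(deg); x=np.array([0,0,-1.]); y=np.array([np.cos(t),np.sin(t),0])
    return R.from_matrix(np.stack([x,y,np.cross(x,y)],1)).as_rotvec()
E
python3 - <<'E'
from h import *
import itertools
for f,roi in(("top0",(270,95,335,155)),("scene0",(325,235,405,310))):
    c=dict(np.load(f"pics/{f}.npz")); g=c["image"].astype(int); x0,y0,x1,y1=roi
    m=np.zeros(g.shape[:2],np.uint8); m[y0:y1,x0:x1]=(g.min(2)>240)[y0:y1,x0:x1]
    pts=cv2.findNonZero(m); print(f,len(pts))
    W=np.array([p2w(c,*q[0],.026)[:2] for q in cv2.convexHull(pts)])
    r=cv2.minAreaRect(np.float32(W*1000)); print(r)
c=dict(np.load("pics/top0.npz"))
print("bottle",p2w(c,232/1.4,300/1.4,.095))
q0=manip.get_joint_positions()
for n,p in dict(scale=(.673,.237),warmer=(.427,.057),light=(.675,-.089),rack=(.448,-.2255)).items():
    for d in (0,45,90,135,180,-45,-90):
        for z in(.06,.3):
            q=manip.solve_ik([*p,z],ori(d)); print(n,d,z,None if q is None else np.round(q,2)[[0,3,4,5]])
E
```

```text
top0 654
((674.2037963867188, -88.34143829345703), (86.91220092773438, 88.30831146240234), 13.707165718078613)
scene0 727
((674.3797607421875, -87.95064544677734), (89.18907928466797, 87.9004135131836), 13.678189277648926)
bottle [0.45150291 0.19248088 0.095     ]
scale 0 0.06 [ 0.32 -0.    0.91  0.32]
scale 0 0.3 [ 0.32 -0.    1.32  0.32]
scale 45 0.06 [ 0.32 -0.    0.91 -0.46]
scale 45 0.3 [ 0.32 -0.    1.32 -0.46]
scale 90 0.06 [ 0.32 -0.    0.91 -1.25]
scale 90 0.3 [ 0.32 -0.    1.32 -1.25]
scale 135 0.06 [ 0.32 -0.    0.91 -2.03]
scale 135 0.3 [ 0.32  0.    1.32 -2.03]
scale 180 0.06 None
scale 180 0.3 None
scale -45 0.06 [ 0.32 -0.    0.91  1.11]
scale -45 0.3 [ 0.32 -0.    1.32  1.11]
scale -90 0.06 [ 0.32 -0.    0.91  1.89]
scale -90 0.3 [ 0.32 -0.    1.32  1.89]
warmer 0 0.06 [ 0.11 -0.    0.57  0.11]
warmer 0 0.3 [ 0.11 -0.    1.17  0.11]
warmer 45 0.06 [ 0.11 -0.    0.57 -0.68]
warmer 45 0.3 [ 0.11 -0.    1.17 -0.68]
warmer 90 0.06 [ 0.11 -0.    0.57 -1.47]
warmer 90 0.3 [ 0.11 -0.    1.17 -1.47]
warmer 135 0.06 [ 0.11 -0.    0.57 -2.25]
warmer 135 0.3 [ 0.11  0.    1.17 -
[... 490 characters left out ...]
ight 135 0.3 [-0.15  0.    1.29 -2.5 ]
light 180 0.06 None
light 180 0.3 None
light -45 0.06 [-0.15 -0.    0.87  0.64]
light -45 0.3 [-0.15 -0.    1.29  0.64]
light -90 0.06 [-0.15 -0.    0.87  1.42]
light -90 0.3 [-0.15 -0.    1.29  1.42]
rack 0 0.06 [-0.49 -0.    0.65 -0.49]
rack 0 0.3 [-0.49 -0.    1.18 -0.49]
rack 45 0.06 [-0.49 -0.    0.65 -1.28]
rack 45 0.3 [-0.49  0.    1.18 -1.28]
rack 90 0.06 [-0.49  0.    0.65 -2.06]
rack 90 0.3 [-0.49  0.    1.18 -2.06]
rack 135 0.06 None
rack 135 0.3 None
rack 180 0.06 None
rack 180 0.3 None
rack -45 0.06 [-0.49 -0.    0.65  0.3 ]
rack -45 0.3 [-0.49 -0.    1.18  0.3 ]
rack -90 0.06 [-0.49 -0.    0.65  1.08]
rack -90 0.3 [-0.49 -0.    1.18  1.08]
```

```bash
cat >> h.py <<'E'
H={"scale":.032,"warmer":.030,"lightbox":.026,"rack":.020}
XY={"scale":(.6728,.2380),"warmer":(.4268,.0564),"lightbox":(.6743,-.0881),"rack":(.4478,-.2255)}
OFF={"pot":.028,"tub":.036,"jar":.048}; W={"pot":.062,"tub":.053,"jar":.046}
ZT=.24
def up(): 
    p=manip.get_position(); manip.servo_line([p[0],p[1],ZT],rate=.2)
def pick(o,xy,dev,deg):
    manip.command_gripper(min(.085,W[o]+.022)); z=H[dev]+OFF[o]
    manip.move_to([*xy,ZT],ori(deg)); manip.servo_line([*xy,z+.04],rate=.2); manip.servo_line([*xy,z],rate=.06)
    print("f down",np.round(manip.get_contact_force(),1))
    manip.command_gripper(W[o]-.015,35); manip.hold(.2); print(o,"w",round(manip.get_width(),4),"f",np.round(manip.get_contact_force(),1))
    manip.servo_line([*xy,z+.03],rate=.06); up(); print("t",manip.get_time(),"w",round(manip.get_width(),4),"f",np.round(manip.get_contact_force(),1))
def place(o,xy,dev,deg):
    z=H[dev]+OFF[o]+.0007
    manip.move_to([*xy,ZT],ori(deg)); manip.servo_line([*xy,z+.03],rate=.2); manip.servo_line([*xy,z],rate=.03); manip.hold(.2)
    print("at",np.round(manip.get_position(),4),"f",np.round(manip.get_contact_force(),1))
    manip.command_gripper(W[o]+.02); manip.hold(.2); manip.servo_line([*xy,z+.05],rate=.1); up(); print("t",manip.get_time())
E
python3 - <<'E'
from h import *
pick("pot",(.6736,-.0893),"lightbox",0)
place("pot",XY["rack"],"rack",0)
manip.move_to([*XY["warmer"],ZT+.05],ori(0)); 
snap("scene","s1",scale=1.4)
E
```

```text
f down [-0.5 -0.5  0.4]
pot w 0.0469 f [-1.2  0.   6.4]
t 7.1417 w 0.047 f [-0.3  0.4 -0.3]
at [ 0.4479 -0.2256  0.0489] f [ 0.1 -0.9 -0.4]
t 12.625
```

View pics/s1.png

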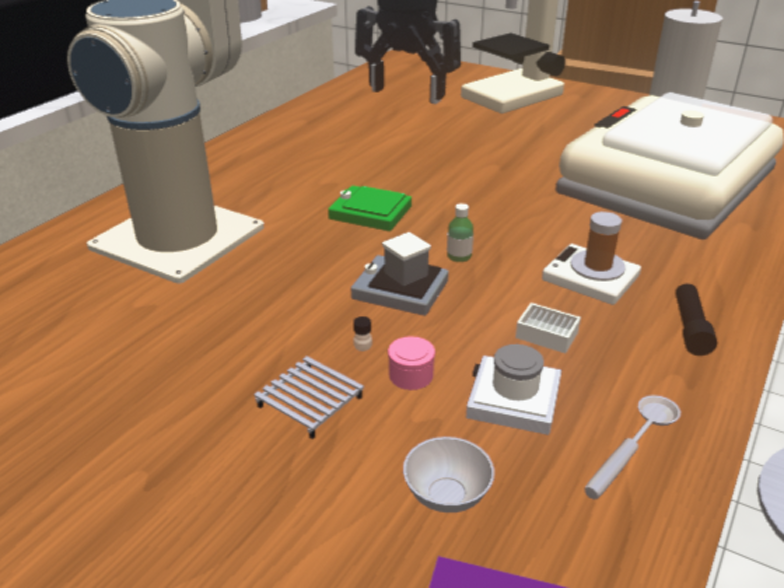

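The pot was missed: the width went to the commanded 47 mm, and this view shows the pot still on the light box at (518,370). The arm stands behind the warmer in the picture, so I check whether the calibration agrees with the arm.

```bash
python3 - <<'E'
from h import *
s=dict(np.load("pics/s1.npz"));p=manip.get_position()
print(p,"tcp px scene*1.4",w2p(s,p)*1.4,"tip",w2p(s,[p[0],p[1],p[2]-.022])*1.4,"base",w2p(s,(0,0,0))*1.4)
c=dict(np.load("pics/top0.npz")); print("base top",w2p(c,(0,0,0))*1.4)
print(np.round(manip.get_joint_positions(),3),R.from_rotvec(manip.get_ee_rot()).as_matrix().round(3).tolist())
c=snap("top","t1",scale=1.4); print(w2p(c,p)*1.4)
E
```

```text
[0.42694984 0.0555881  0.28950091] tcp px scene*1.4 [404.77633214 113.30409972] tip [404.6695965  128.82844155] base [176.52943757 237.1435392 ]
base top [363.23894293 597.81214272]
[ 0.102  0.039  1.96  -0.     1.144  0.103] [[-0.001, 1.0, -0.001], [-0.0, -0.001, -1.0], [-1.0, -0.001, 0.0]]
[311.44336569 306.64995181]
```

View pics/t1.png

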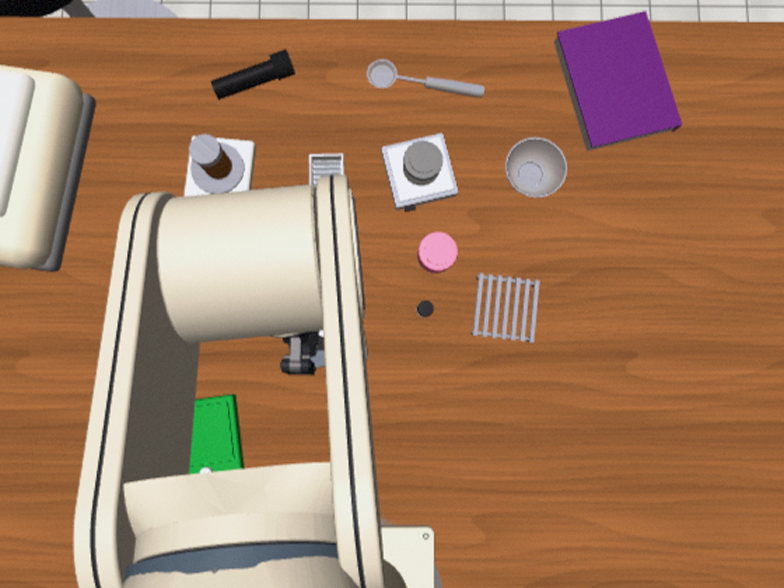

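Horizontally the gripper lies about where predicted, but its tips appear some 25-35 px too high. Together with the 6 N felt while closing, this suggests the fingers really stand higher than stated. I measure this over empty bench with the gripper shut.

```bash
python3 - <<'E'
from h import *
manip.command_gripper(0.0); xy=(.40,-.36)
manip.move_to([*xy,ZT],ori(0)); manip.servo_line([*xy,.06],rate=.2); manip.hold(.3)
p=manip.get_position(); print(p,manip.get_width(),manip.get_contact_force())
s=manip.camera("scene"); im=cv2.cvtColor(s["image"],cv2.COLOR_RGB2BGR); k=4
a=w2p(s,p); x0,y0=int(a[0])-90,int(a[1])-100; x0=max(x0,0);y0=max(y0,0)
im=cv2.resize(im[y0:y0+145,x0:x0+180],None,fx=k,fy=k,interpolation=cv2.INTER_CUBIC)
for z,col in((p[2],(0,255,0)),(p[2]-.022,(0,0,255)),(0,(255,255,0)),(p[2]+.02,(255,0,255))):
    u=((w2p(s,[p[0],p[1],z])+.5-[x0,y0])*k); cv2.circle(im,tuple(int(t) for t in u),4,col,-1)
cv2.imwrite("pics/tip.png",im)
c=manip.camera("top"); cv2.imwrite("pics/t2.png",cv2.cvtColor(c["image"],cv2.COLOR_RGB2BGR)); print(w2p(c,p))
E
```

```text
[ 0.40031812 -0.36029928  0.0607289 ] 5.7306226799773215e-06 [-0.51926573 -0.08903383  0.7326507 ]
[429.67031845 240.60356218]
```

View pics/tip.png

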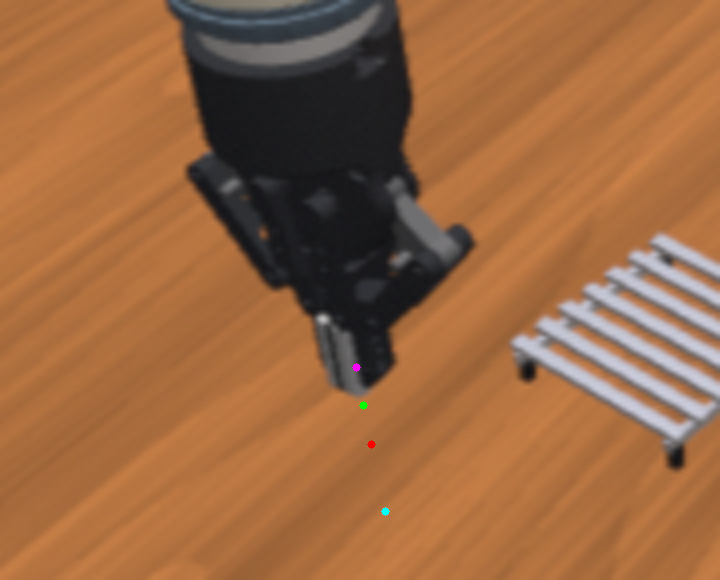

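The shut tips show at (355,393), against a prediction of (371,444), so they are about 27 mm higher than stated. One view cannot separate height from a sideways shift, so I confirm with a gentle touch on the bench and triangulate with the top view.

```bash
python3 - <<'E'
from h import *
p=manip.get_position(); z=.034; f0=manip.get_contact_force()
manip.servo_line([.40,-.36,z],rate=.1)
while z>-.012:
    z-=.0015
    try: manip.servo_line([.40,-.36,z],rate=.03)
    except manip.IKError as e: print("IK",z); break
    f=manip.get_contact_force()
    if abs(f[2]-f0[2])>2.5: break
print("touch z",z,manip.get_position(),f, manip.get_time())
c=manip.camera("top"); im=cv2.cvtColor(c["image"],cv2.COLOR_RGB2BGR);s=manip.camera("scene"); im2=cv2.cvtColor(s["image"],cv2.COLOR_RGB2BGR)
q=manip.get_position(); out=[]
for cam,I in((c,im),(s,im2)):
    a=w2p(cam,[q[0],q[1],0]); x0,y0=int(a[0])-45,int(a[1])-60
    J=cv2.resize(I[y0:y0+110,x0:x0+90],None,fx=4,fy=4,interpolation=cv2.INTER_CUBIC)
    u=(a+.5-[x0,y0])*4; cv2.circle(J,tuple(int(t) for t in u),3,(0,0,255),-1); out.append(J)
cv2.imwrite("pics/touch.png",np.hstack(out))
manip.servo_line([.40,-.36,ZT],rate=.2)
E
```

```text
touch z -0.01250000000000001 [ 0.39997501 -0.35995667 -0.01257875] [-0.59050786 -0.54857108  0.03810103] 25.7333
```

View pics/touch.png

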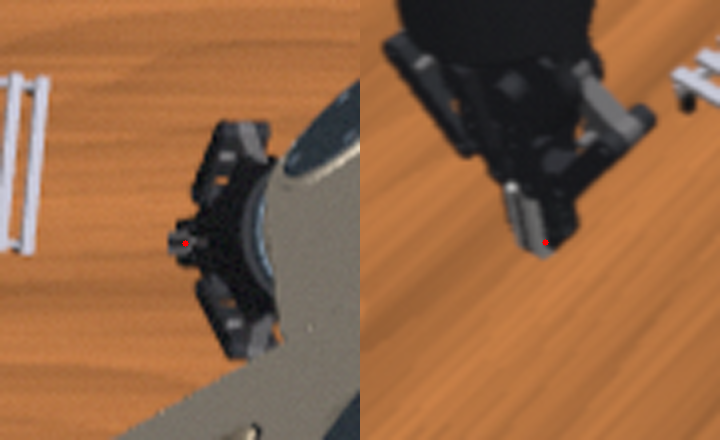

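There is no contact at TCP z = -12.6 mm, while the top view puts the tips right at the commanded x,y. So the error is in height only, about 35 mm once the near finger corner is allowed for. I finish the touch to get the number.

```bash
python3 - <<'E'
from h import *
manip.servo_line([.40,-.36,-.008],rate=.25); manip.hold(.2); z=-.010; f0=manip.get_contact_force()
while z>-.045:
    z-=.001
    try: manip.servo_line([.40,-.36,z],rate=.03)
    except manip.IKError as e: print("IK",z); break
    manip.hold(.05); f=manip.get_contact_force()
    if abs(f[2]-f0[2])>2.5: break
print("touch z",z,manip.get_position(),f,f0, manip.get_time())
manip.servo_line([.40,-.36,ZT],rate=.25)
E
```

```text
touch z -0.013000000000000001 [ 0.40011378 -0.36008466 -0.01270492] [-0.13510701  0.42383782  4.97791307] [ 0.0825054   0.48721612 -0.43045362] 29.4833
```

Shut fingertips touch at TCP z = -0.013, so the stated tool length is 35 mm too long. I correct the heights and redo the pot pick.

```bash
sed -i 's/^ZT=.24/ZT=.19\nDZ=-.035/; s/z=H\[dev\]+OFF\[o\]/z=H[dev]+OFF[o]+DZ/' h.py
python3 - <<'E'
from h import *
pick("pot",(.6736,-.0893),"lightbox",0)
if manip.get_width()>.055: place("pot",XY["rack"],"rack",0)
manip.move_to([.60,.10,ZT+.02],ori(-21.5))
manip.camera("scene"); snap("scene","s3",crop=(150,130,480,370),scale=2.3)
E
```

```text
f down [ 0.5 -0.1 -0.4]
pot w 0.0608 f [-1.3  0.1  6.1]
t 36.5333 w 0.0607 f [ 0.   0.7 -1.5]
at [ 0.4475 -0.2254  0.0138] f [-3.6  0.4  4.6]
t 41.775
```

View pics/s3.png

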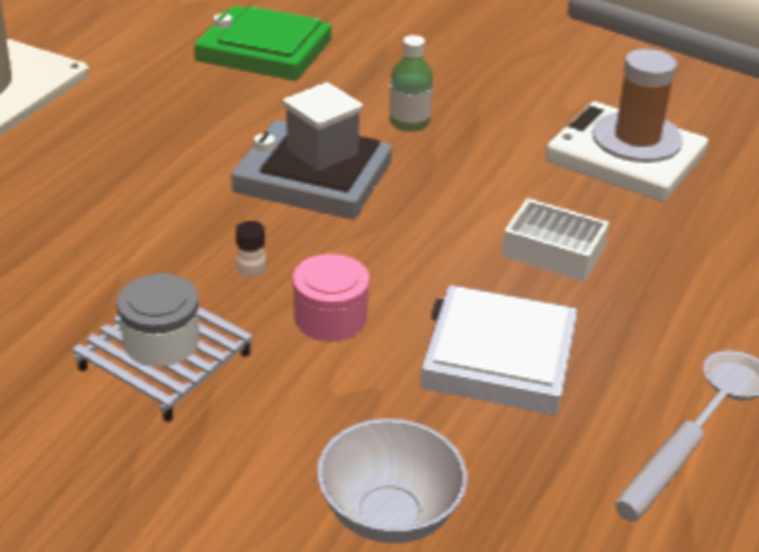

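The pot now stands upright on the rack at (158,320) in the crop, and the light box is empty. Next the tub.

```bash
python3 - <<'E'
from h import *
pick("tub",(.4261,.0587),"warmer",-21.5)
if manip.get_width()>.045:
    place("tub",XY["lightbox"],"lightbox",13.7)
    pick("jar",(.6714,.2348),"scale",0)
    if manip.get_width()>.04: place("jar",XY["warmer"],"warmer",0)
E
```

```text
f down [-0.3  0.2 -0.2]
tub w 0.0525 f [-0.2 -1.1  6.2]
t 47.7417 w 0.0524 f [-0.5 -0.3 -2.1]
at [ 0.6744 -0.0881  0.0278] f [-0.4 -0.7 -2.3]
t 52.9083
f down [-0.2  0.5 -0.4]
jar w 0.0434 f [1.2 0.5 4.4]
t 57.775 w 0.0437 f [-0.5 -0.1 -2.1]
at [0.4269 0.0564 0.0437] f [-0.7 -0.1 -2.1]
t 62.85
```

```bash
python3 - <<'E'
from h import *
manip.set_joints([1.206,.423,1.63,0,1.089,-.019])
c=manip.camera("top"); s=manip.camera("scene"); print(manip.get_time())
np.savez("pics/t4.npz",**c); np.savez("pics/s4.npz",**s)
def cr(x,y,w=64,h=66,k=4):
    im=cv2.cvtColor(c["image"],cv2.COLOR_RGB2BGR); return cv2.resize(im[y:y+h,x:x+w],None,fx=k,fy=k,interpolation=cv2.INTER_CUBIC)
a=np.hstack([cr(332,190),cr(202,198),cr(268,90)])
im=cv2.cvtColor(s["image"],cv2.COLOR_RGB2BGR)[130:300,150:480]; b=cv2.resize(im,None,fx=768/330,fy=768/330)[:330]
cv2.imwrite("pics/chk.png",np.vstack([a,b]))
E
```

```text
65.0167
```

View pics/chk.png

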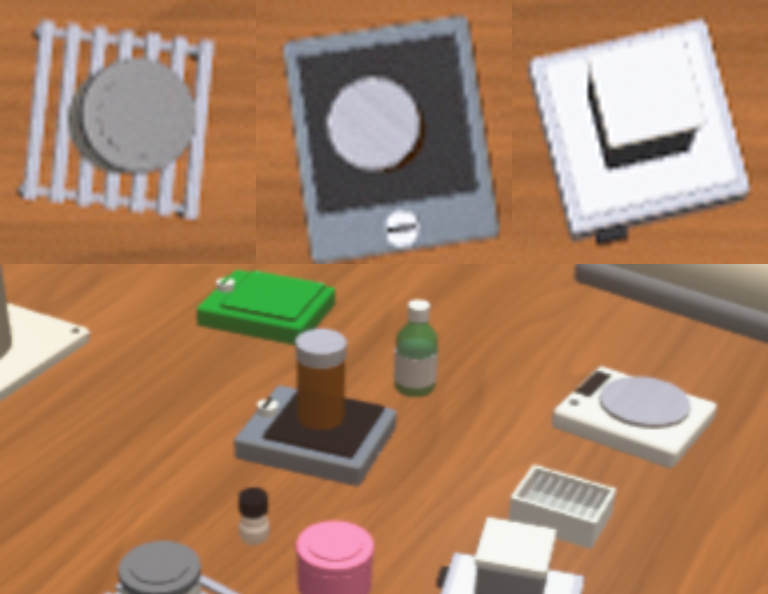

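The crops show the pot on the rack at (139,115), the jar lid at (374,123) inside the black plate, and the tub on the light box with its lid's lower corners at (610,147) and (703,124). I compute the positions, then move the pot to the scale.

```bash
python3 - <<'E'
from h import *
c=dict(np.load("pics/t4.npz"))
f=lambda ox,oy,x,y,z:p2w(c,ox+x/4-.375,oy+y/4-.375,z).round(4)
pot=f(332,190,139,115,.064); print("pot",pot,"jar",f(202,198,374-256,123,.112))
a=f(268,90,610-512,147,.082);b=f(268,90,703-512,124,.082);print("tub bottom edge",a,b,np.linalg.norm(b-a),np.degrees(np.arctan2(*(a-b)[1::-1])))
m=(a+b)/2; n=np.array([-(b-a)[1],(b-a)[0],0]);n/=np.linalg.norm(n); print("tub centre",m+n*.0265)
s=dict(np.load("pics/s4.npz"))
for n,cam,ox,oy,k,u,v in(("pan scene",s,150,130,768/330,646,401-264),): print(n,p2w(cam,ox+u/k,oy+v/k,.032))
assert np.hypot(*(pot[:2]-XY["rack"]))<.012
pick("pot",tuple(pot[:2]),"rack",0)
if manip.get_width()>.055: place("pot",XY["scale"],"scale",0)
manip.set_joints([1.206,.423,1.63,0,1.089,-.019])
print(manip.get_time())
c=manip.camera("top"); s=manip.camera("scene"); im=cv2.cvtColor(c["image"],cv2.COLOR_RGB2BGR)
np.savez("pics/t5.npz",**c)
a=np.hstack([cv2.resize(im[y:y+66,x:x+64],None,fx=4,fy=4,interpolation=cv2.INTER_CUBIC) for x,y in((125,90),(202,198),(268,90))])
im=cv2.cvtColor(s["image"],cv2.COLOR_RGB2BGR)[130:360,150:480]; b=cv2.resize(im,None,fx=1.45,fy=1.45)[:332]; b=cv2.copyMakeBorder(b,0,0,0,768-b.shape[1],0)
cv2.imwrite("pics/fin.png",np.vstack([a,b]))
E
```

```text
pot [ 0.447  -0.2259  0.064 ] jar [0.4222 0.057  0.112 ]
tub bottom edge [ 0.6416 -0.0676  0.082 ] [ 0.6545 -0.1173  0.082 ] 0.05134685968976098 104.55045725286897
tub centre [ 0.67370006 -0.08579234  0.082     ]
pan scene [0.67707809 0.23566777 0.032     ]
f down [-0.   0.1 -0.2]
pot w 0.0605 f [-1.   0.7  6.4]
t 72.0417 w 0.0608 f [-0.3 -0.7 -1.6]
at [0.6729 0.238  0.0257] f [ 0.5 -1.1 -0.6]
t 78.0083
80.0917
```

View pics/fin.png

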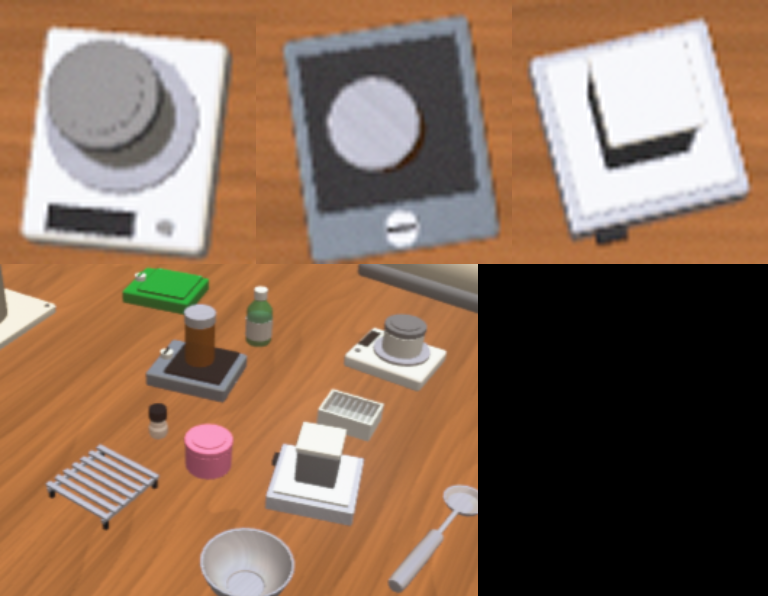

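All three stand on their own devices, the rack is empty, and the bystanders look unmoved. The jar's lid measures about 4.6 mm toward -x of the plate middle, so I overlay the jar, pot and tub models at their targets and at the measured positions before deciding.

```bash
python3 - <<'E'
from h import *
c=dict(np.load("pics/t5.npz")); s=manip.camera("scene")
print("pot",p2w(c,125+102.5/4-.375,90+95/4-.375,.076))
out=[]
for cam in(c,s):
  for (dev,o,z,dim,sh) in(("warmer","jar",.030,((.044,0),(.046,.082)),49),("scale","pot",.032,((.06,0),(.062,.044)),49),("lightbox","tub",.026,((.05,0),(.053,.056)),5)):
    k=6 if cam is c else 5.; ctr=w2p(cam,[*XY[dev],.07]); x0,y0=(ctr-[21*6/k,25]).astype(int)
    I=cv2.cvtColor(cam["image"],cv2.COLOR_RGB2BGR)[y0:y0+int(300/k),x0:x0+int(258/k)]; I=cv2.resize(I,(258,300),interpolation=cv2.INTER_CUBIC)
    for d,h in dim:
        th=np.linspace(0,2*np.pi,sh)+(np.pi/4+np.radians(13.7) if sh==5 else 0); r=d/2*(2**.5 if sh==5 else 1)
        q=[(w2p(cam,(XY[dev][0]+r*np.cos(t),XY[dev][1]+r*np.sin(t),z+h))+.5-[x0,y0])*k for t in th]
        cv2.polylines(I,[np.int32(np.array(q)*16)],False,(0,255,0) if h else (0,0,255),1,cv2.LINE_AA,4)
    out.append(I)
cv2.imwrite("pics/ov5.png",np.vstack([np.hstack(out[:3]),np.hstack(out[3:])]))
E
```

```text
pot [0.67070253 0.23688079 0.076     ]
```

View pics/ov5.png

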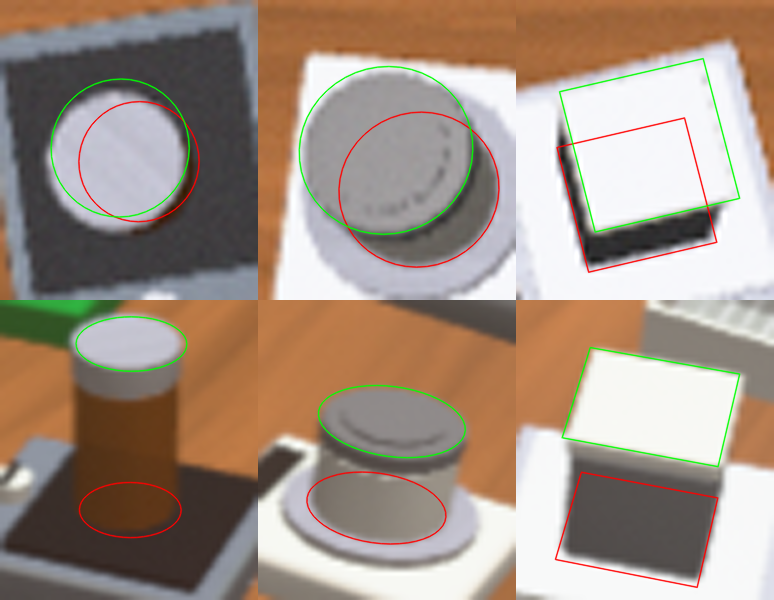

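```bash
python3 - <<'E'
from rig import manip
print(manip.get_time(),manip.get_contact_force()); manip.sign_off()
E
```

```text
80.2417 [-0.02541268  0.16177882  0.89168959]
the job is handed in; nothing more can be done
```

The job is handed in at about 80 s, with each container upright and alone on its own device. The jar is on the warming plate, the tub on the light box and the pot on the scale. I parked the pot on the wire rack on the way, and the rack is empty again.

- **Missed first grasp:** my first try closed above the pot's lid with about 6 N and did not move it visibly. A gentle touch on empty bench showed the fingertips stand 35 mm higher than the stated tool length. I corrected for that, and every later grasp held.
- **Final positions:** the last pictures put the tub and pot about 2.5 mm from the middle of their devices. The jar is the least central, about 3–5 mm toward the knob side by the top view and less by the scene view. I left it there rather than grip it again.
- **Bystanders:** the bottle, bowl and vial, and the pink and green look-alikes, look unmoved in the last scene view. I judged that by eye and did not measure it.
- **Placing:** the pot met the rack slightly early, with about 5 N. The three final placings showed no contact force before release, so those containers dropped about a millimetre at most.

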